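# Sweep the pickle weights through the gate

## Task

Clear the drying board: with the fingertips, sweep the three round stoneware pickle weights through the gate in the fence, one at a time so that they do not chip, until all three lie in the drop slot behind it. Wait for each to fall in before sending the next. Only push them, never lift any, and leave the salt pot, the egg cup and the other crockery standing where they are.

Things in the scene. Friction and masses are not known exactly. Their poses are not given: they have to be found in the camera images.
- board: Raised maple drying board, fixed. Origin on the table under the deck; x level towards the gate, y level across, z up. Flat deck, top at z = 90 mm, from x = -135 to 105, y = -130 to 130 mm, no rim at rear and sides. At x = 105 to 117 a fence, top at z = 112, with one gate at y = -29 to 29 mm. Weights and pots start at x = -107 to 57, |y| = 72 to 88, in two rows; the lane along y = 0 is free.
- gate (a point): Middle of the lip in the gate, at deck height (board x = 105, y = 0, z = 90 mm). The gate is 58 mm wide. The deck ends at this lip, flush with the fence's near face; a weight whose middle is pushed past the lip tips over and falls into the slot.
- slot (a point): Middle of the drop slot's mouth, at deck height (board x = 149, y = 0, z = 90 mm). The slot is an open-topped wooden shaft right behind the gate: board x = 105 to 193, y = -29 to 29 mm, floor at z = 6 mm, side and end walls 10 mm thick with tops at z = 112 mm.
- weight1 (a point): Pickle weight 1: a plain round disc of pale stoneware, 42 mm across, 14 mm thick, about 45 g (0.03 to 0.065 kg), loose, flat on the deck at the start. The point is its middle, 7 mm above its underside. The three are alike; neighbours in a row on the deck stand at least 60 mm apart between centres.
- weight2 (a point): Pickle weight 2: a plain round disc of pale stoneware, 42 mm across, 14 mm thick, about 45 g (0.03 to 0.065 kg), loose, flat on the deck at the start. The point is its middle, 7 mm above its underside. The three are alike; neighbours in a row on the deck stand at least 60 mm apart between centres.
- weight3 (a point): Pickle weight 3: a plain round disc of pale stoneware, 42 mm across, 14 mm thick, about 45 g (0.03 to 0.065 kg), loose, flat on the deck at the start. The point is its middle, 7 mm above its underside. The three are alike; neighbours in a row on the deck stand at least 60 mm apart between centres.
- salt_pot: Small lidded grey stoneware salt pot with a knob, 44 mm across, 48 mm tall, loose, standing on the deck among the weights; to be left alone. Origin at the centre of its foot.
- egg_cup: Pale stoneware egg cup, waisted, 44 mm across, with a brown egg sitting in it (one piece), 64 mm tall in all, loose, standing on the deck among the weights; to be left alone. Origin at the centre of its foot.
- mug: Blue-grey mug, 80 mm across, 85 mm tall, on the table left of the board. Origin under its centre.
- bowl: White bowl, 90 mm across, 50 mm tall, on the table beyond the board. Origin under its centre.
- jar: Grey stoneware storage jar with a cork lid, 64 mm across, 100 mm tall, on the table beyond the board to the left. Origin under its centre.
- cup: Dark cup, 76 mm across, 90 mm tall, on the table beyond the board to the right. Origin under its centre.
- spoon: Dark wooden spoon lying on the table to the right of the board. Origin in the spoon, its x axis along it.

How it is judged:
By the outcome, as a careful person would: the job done as asked, in the order asked, and still so for the second after the job is handed in, with the robot touching nothing.
It also fails if it takes over 72 s, if anything falls off the work surface, if the arm or the gripper's body presses on something with over 40 N, if the wrist force passes 120 N, or if a joint passes its speed limit or range.

## Robot

A 7-joint arm with a two-finger parallel gripper is mounted at the origin on the work surface. World frame = base frame: x ahead of the robot, y to its left, z up, the work surface at z = 0. Lengths are in m, angles in rad, forces in N, time in s.
With the tool pointing down it reaches from about 0.4 to 0.875 m from the base axis. Payload 6.5 kg.
Tool frame: the origin (TCP) lies midway between the tips of the shut fingers; the grasp point (between the pads) lies 19 mm behind it; z points along the fingers, y is the line along which they close (so a half turn about z gives the same grasp; the last joint's range is limited). The gripper opens to 85 mm and grips with 20 to 120 N. Pads are 22 mm wide; open, the fingers measure 114 mm over their backs; the gripper's body (76 mm by 85 mm) begins 54 mm behind the grasp point. The pads swing forward as they close: fully open they stand 13 mm farther back than shut.
Start: joints at [-1.286, 0.536, -0.004, 1.538, 0.003, 1.067, -0.071], TCP at [0.223, 0.61, 0.231] pointing down, gripper open.
Joint ranges: [-2.7, 2.7], [-0.37, 2.16], [-1.27, 1.26], [0.24, 2.4], [-1.31, 4.45], [0.19, 1.91], [-2.76, 2.76]. Speed limits (rad/s): [2.39, 2.39, 3.14, 3.14, 3.14, 3.14, 3.14].

## Interface

Orientations are given as a unit quaternion [w, x, y, z].
In Python, from plant import read_state, optics, bot gives the robot as it stands. The module is installed in compiled form; this text tells all that it offers.
- The arm moves only by the tool play_rows, never from a script. Its argument "moves" is text: rows parted by semicolons, each of 7 numbers parted by spaces: the shift along the world's x, y, z in mm, then the turn, a rotation vector about the world's x, y, z in degrees, then the opening, from 0 (shut) to 1 (fully open). A call has 1 to 8 rows; each row shifts and turns the commanded pose from where the row before left it; what a row does not reach is not made up. A row lasts 1/8 s, in which the tool goes at most 62.5 mm and 10.7 degrees, less where a joint would pass 70% of its speed; a pose out of reach is approached as far as the arm can. A call is refused whole if a number of a shift passes 62.5 or a number of a turn 10.7, either way. A call with a gripper value outside its range is refused whole. The fingers move at their own pace and stop on an object; "force" is the grip in N (left out, the last holds). Time passes only in rows, so rows that do not move let the fingers close. It gives the time, the measured TCP pose, the force, the opening and the grip force at its end, in the units of the state.
- read_state(): the state, without advancing time (a new reading comes with each control period).
- optics.grab_frame(name): name is "scene" or "top" or "wrist"; returns the picture (480x640x3 uint8, red, green, blue); there is no depth.
- optics.calibration(name): a dict with "mtx" (3x3 intrinsics, pixels), "R" (3x3) and "t" (3): a world point X has camera coordinates R X + t; the wrist camera has in their place "T_tool_cam" (4x4, takes a point from camera to tool coordinates, whose origin is the TCP and whose axes are the flange's). Camera axes: x right, y down, z forward; pixel columns grow to the right and rows downward; lengths in m; the calibration is good to about 2 mm. The wrist camera is an equidistant fisheye: a pixel r from the principal point sees the ray r / f radians off the axis. A picture is of the moment at which its call begins: read the wrist's pose just before it. calibration takes no time and is no camera call.
- bot.sign_off(): hands the job in; it is judged then, once.
Trained networks look in the newest picture that a camera, given by its name, has taken for a name from the list of things; names that differ only in an ending like _2 or _b are one class to them, and where a whole thing is asked for, a point or a joint stands for the part that bears it (a point fixed in the world has none). Each returns a list of dicts, best first, with "score" (0 to 1); they miss things now and then, are a little off and sometimes report something else, mostly with a low value. They report only what shows in the picture. A call takes as long as a camera call.
- optics.search_frame(target, camera): "rect" ([left, top, right, bottom] as shares, 0 to 1, of the picture: columns of its width, rows of its height, round what is visible of it).
- optics.masks_of(target, camera): "mask" (480x640 bool, what is visible of it) and "rect" ([left, top, right, bottom] as shares, 0 to 1, of the picture: columns of its width, rows of its height, round what is visible of it).
- optics.tip_of(target, camera): "location" ([column, row] as shares, 0 to 1, of the picture: columns of its width, rows of its height: a listed point, or the origin of a listed thing).
The state is a dict: "t": time; "qpos": joint angles; "joint_vel": joint speeds; "joint_torque": joint torques, N m; "tool_pos": TCP position; "tool_rot": TCP orientation; "wrist_force": force on the tool from outside, world axes, zero at the start; "wrist_torque": the same for the moment, N m; "opening": opening from 0.0 (shut) to 1.0 (fully open); "gripper_force": force on a finger pad.
Only numpy, scipy, OpenCV 4.12 (cv2) and the standard library are available. Lean on these libraries where they do the work, as an engineer would, in place of code of your own. Each camera call takes 0.05 s, during which the arm holds its last target. There are 200 camera calls.

## Working session

There is one attempt and no reset: what is moved stays moved. The work goes in short steps, Python scripts to look and compute and a tool call to move; the robot and the scene stay as the last step left them, time stands still between calls to the robot, and variables do not carry over. Pictures are saved under pics/ and viewed, at most 10 in all, crops included, and the job is handed in when it is done.

Besides the shell and the picture viewer there is one more tool, called after "Request:" as name(argument=value, ...) on one line, values as JSON. play_rows: Moves the arm, as the interface text tells. Its arguments: {"type":"object","properties":{"moves":{"type":"string"},"force":{"type":"number"}},"required":["moves"]}

```bash
mkdir -p pics; cat > h.py <<'E'
import numpy as np,cv2
from plant import read_state,optics,bot
def ray(cam,px):
    c=optics.calibration(cam);K=np.array(c["mtx"]);R=np.array(c["R"]);t=np.array(c["t"])
    d=R.T@np.linalg.solve(K,[px[0],px[1],1.]);return -R.T@t,d
def onz(cam,px,z):
    o,d=ray(cam,px);return o+d*(z-o[2])/d[2]
def proj(cam,X):
    c=optics.calibration(cam);p=np.array(c["mtx"])@(np.array(c["R"])@np.array(X)+np.array(c["t"]));return p[:2]/p[2]
E
python3 - <<'E'
from h import *
s=read_state();print(s["t"],s["tool_pos"],s["tool_rot"])
for c in["top","scene"]:
    im=optics.grab_frame(c);cv2.imwrite(f"pics/{c}0.png",im[:,:,::-1])
    zs={"weight1":.104,"salt_pot":.09,"egg_cup":.09,"gate":.09,"slot":.09,"board":0}
    for n,z in zs.items():
        for r in optics.tip_of(n,c)[:4]:
            p=np.array(r["location"])*[640,480];print(c,n,round(r["score"],2),p.round(1),onz(c,p,z-.007*(n=="weight1")).round(4))
E
```

```text
0.0 [0.22315916 0.60980061 0.23038427] [-9.24834729e-05  1.74459419e-01  9.84663957e-01 -8.91062327e-04]
top weight1 0.76 [397.1 306.6] [ 0.4825 -0.1999  0.097 ]
top weight1 0.74 [333.3 305.6] [ 0.4832 -0.0444  0.097 ]
top weight1 0.55 [362.6 311.7] [ 0.4693 -0.1158  0.097 ]
top salt_pot 0.68 [344.7 240.2] [ 0.6436 -0.0714  0.09  ]
top egg_cup 0.62 [386.7 239. ] [ 0.6478 -0.1751  0.09  ]
top gate 0.66 [315.8 269.2] [ 0.5713 -0.0009  0.09  ]
top gate 0.24 [383.7 242.5] [ 0.6391 -0.1677  0.09  ]
top slot 0.76 [297.1 265.9] [0.5788 0.0451 0.09  ]
top board 0.87 [351.3 274.4] [ 0.5604 -0.0954  0.    ]
top board 0.23 [458.7 216.8] [ 0.7155 -0.3783  0.    ]
scene weight1 0.62 [292.2 207.4] [ 0.4801 -0.1252  0.097 ]
scene weight1 0.61 [327.5 213.9] [ 0.479  -0.0317  0.097 ]
scene weight1 0.44 [264.1 206.6] [ 0.5019 -0.192   0.097 ]
scene salt_pot 0.54 [283.  246.1] [ 0.643  -0.0743  0.09  ]
scene egg_cup 0.57 [247.1 237.6] [ 0.64   -0.1665  0.09  ]
scene gate 0.91 [326.  234.2] [ 0.5591 -0.004   0.09  ]
scene slot 0.87 [343.3 241.9] [0.5765 0.0448 0.09  ]
scene board 0.96 [284.8 257.1] [ 0.5579 -0.113   0.    ]
scene board 0.27 [276.1 328.1] [ 0.808  -0.0164  0.    ]
```

View pics/top0.png

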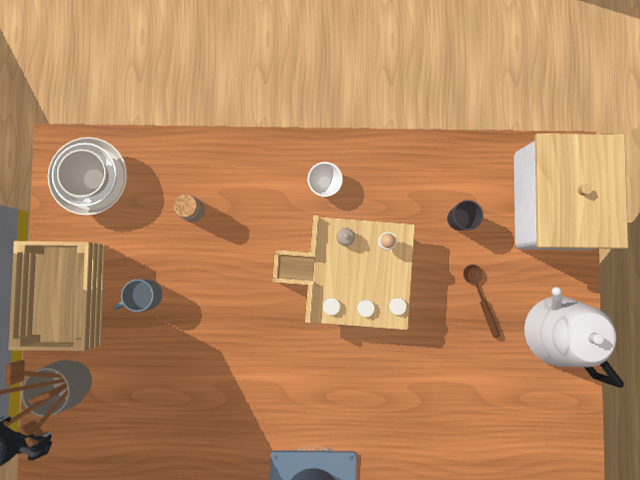

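View pics/scene0.png

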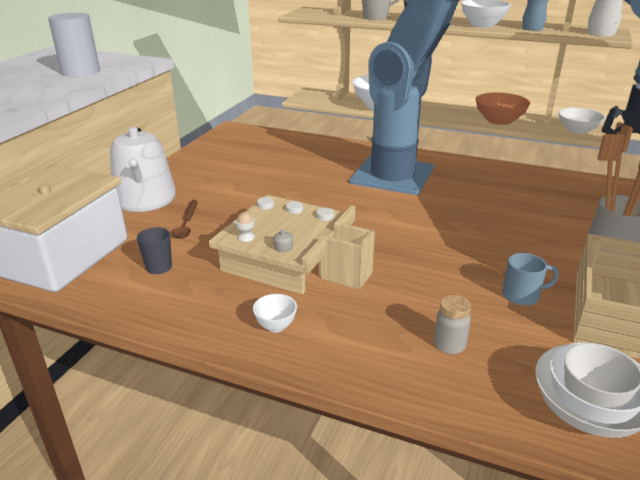

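The top picture shows the weights at px (333,307), (366,309) and (398,306). The salt pot is at (345,237), the egg cup at (388,241) and the gate at (313,268). All three weights are in the near row (board y ≈ +80), and the scene picture agrees with this. I'll move above the board for a closer wrist look.

Request:
play_rows(moves="26 -55 8 0 0 1.2 0.24;26 -55 8 0 0 1.2 0.24;26 -55 8 0 0 1.2 0.24;26 -55 8 0 0 1.2 0.24;26 -55 8 0 0 1.2 0.24;26 -55 8 0 0 1.2 0.24;26 -55 8 0 0 1.2 0.24;26 -55 8 0 0 1.2 0.24")

```text
t: 1.7
tool_pos: [0.4321, 0.1686, 0.296]
tool_rot: [0.0, 0.091, 0.996, 0.0]
wrist_force: [0.9, 1.0, 0.1]
opening: 0.24
gripper_force: 0.0
```

Request:
play_rows(moves="26 -55 8 0 0 1.2 0.24;26 -55 8 0 0 1.2 0.24;26 -55 8 0 0 1.2 0.24;26 -55 8 0 0 1.2 0.24;26 -55 8 0 0 1.2 0.24;0 0 0 0 0 0 0.24;0 0 0 0 0 0 0.24")

```text
t: 2.58
tool_pos: [0.5612, -0.1041, 0.335]
tool_rot: [-0.0, 0.039, 0.999, 0.0]
wrist_force: [0.5, -0.4, -0.4]
opening: 0.24
gripper_force: 0.0
```

```bash
cat >> h.py <<'E'
from scipy.spatial.transform import Rotation as Ro
def wonz(px,z,s):
    c=optics.calibration("wrist");K=np.array(c["mtx"]);T=np.array(c["T_tool_cam"])
    v=(np.array(px)-[K[0,2],K[1,2]])/[K[0,0],K[1,1]];th=np.hypot(*v)
    d=np.r_[v/th*np.sin(th),np.cos(th)]
    q=s["tool_rot"];R=Ro.from_quat([q[1],q[2],q[3],q[0]]).as_matrix()
    o=R@T[:3,3]+s["tool_pos"];d=R@T[:3,:3]@d
    return o+d*(z-o[2])/d[2]
E
python3 - <<'E'
from h import *
s=read_state();print(s["t"],s["tool_pos"],s["tool_rot"],s["qpos"],s["opening"])
im=optics.grab_frame("wrist");cv2.imwrite("pics/w0.png",im[:,:,::-1])
for n,z in {"weight1":.097,"salt_pot":.09,"egg_cup":.09,"gate":.09,"slot":.09}.items():
    for r in optics.tip_of(n,"wrist")[:4]:
        p=np.array(r["location"])*[640,480];print(n,round(r["score"],2),p.round(1),wonz(p,z,s).round(4))
E
```

```text
2.575 [ 0.56120315 -0.10409497  0.33501156] [-2.75103232e-04  3.92623595e-02  9.99228849e-01  3.13558923e-04] [-0.20075547  0.3164273   0.39408099  1.64626479 -0.12887248  1.20515749
  1.71422532] 0.23955646493813249
weight1 0.82 [221.1 130.1] [ 0.482  -0.1977  0.097 ]
weight1 0.81 [375.7 116.8] [ 0.4822 -0.0376  0.097 ]
weight1 0.62 [292.9 116. ] [ 0.4757 -0.1218  0.097 ]
salt_pot 0.71 [351.2 271. ] [ 0.6503 -0.0722  0.09  ]
egg_cup 0.66 [263.3 269.6] [ 0.641  -0.1713  0.09  ]
gate 0.63 [417.3 198.1] [0.5718 0.005  0.09  ]
slot 0.62 [455.9 197.7] [0.574  0.0506 0.09  ]
```

View pics/w0.png

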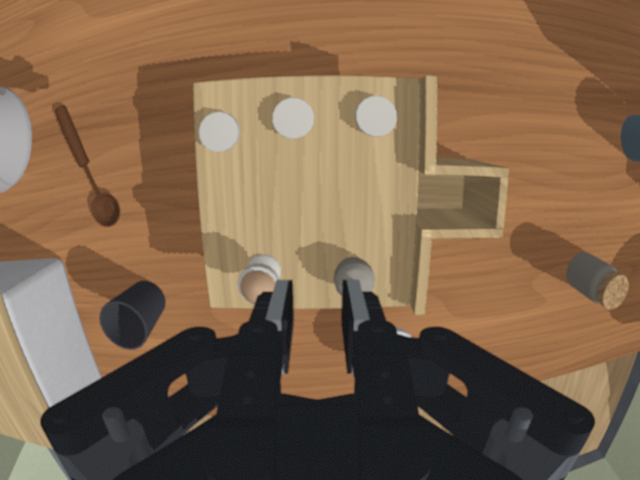

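The wrist picture shows the weights at (219,131), (293,118) and (376,116). The deck's rear corners are at (193,84) and (210,307), the gate lip runs from about (419,172) to (421,232), and the pots are on the far row. Next I'll fit the board frame and refine the weights.

```bash
python3 - <<'E'
from h import *
s=read_state();im=cv2.imread("pics/w0.png")
a=wonz((193,84),.09,s)[:2];b=wonz((210,307),.09,s)[:2];g=wonz((419,202),.09,s)[:2]
print(a,b,np.hypot(*(a-b)),g)
for q in[(419,172),(421,232),(508,168),(501,236)]:print(q,wonz(q,.09,s)[:2].round(4),wonz(q,.112,s)[:2].round(4))
# fit rigid
B=np.array([[-135,130],[-135,-130],[105,29],[105,-29]])/1e3
W=np.array([a,b,wonz((419,172),.09,s)[:2],wonz((421,232),.09,s)[:2]])
cb,cw=B.mean(0),W.mean(0);H=(B-cb).T@(W-cw);th=np.arctan2(H[0,1]-H[1,0],H[0,0]+H[1,1])
R=np.array([[np.cos(th),-np.sin(th)],[np.sin(th),np.cos(th)]]);o=cw-R@cb
print("yaw",np.degrees(th),"o",o,"gate",o+R@[.105,0],"res mm",((W-(B@R.T+o))*1e3).round(1))
np.savez("board.npz",R=R,o=o)
hsv=cv2.cvtColor(im,cv2.COLOR_BGR2HSV)
m=((hsv[...,1]<40)&(hsv[...,2]>150)).astype(np.uint8);m[160:]=0;m[:80]=0;m[:,:195]=0;m[:,430:]=0
n,l,st,c=cv2.connectedComponentsWithStats(m)
for i in range(1,n):
    if st[i,4]>300:
        p=wonz(c[i],.103,s)[:2];print(c[i].round(1),st[i,4],p.round(4),"board",(R.T@(p-o)*1e3).round(1))
for n,p in {"salt":(.647,-.0718),"egg":(.642,-.172)}.items():print(n,(R.T@(np.array(p)-o)*1e3).round(1))
E
```

```text
[ 0.42779774 -0.22610644] [ 0.68589044 -0.24283507] 0.25863427334316486 [0.57634156 0.00756545]
(419, 172) [0.5432 0.0083] [0.5404 0.0023]
(421, 232) [0.6108 0.0097] [0.6041 0.0036]
(508, 168) [0.5423 0.1184] [0.5395 0.1061]
(501, 236) [0.6235 0.1122] [0.6161 0.1003]
yaw 85.75592869247602 o [ 0.56802889 -0.09778402] gate [0.57579944 0.00692805] res mm [[-0.6 -3.3]
 [-1.8 -0.8]
 [-3.7 -0.8]
 [ 6.   4.9]]
[375.9 115.6] 1306 [ 0.4813 -0.0378] board [53.4 90.9]
[292.6 117.7] 1340 [ 0.4778 -0.1216] board [-30.4  88.2]
[218.8 131.3] 1284 [ 0.4835 -0.1985] board [-106.7   76.9]
salt [ 31.8 -76.8]
egg [-68.5 -79.3]
```

Request:
play_rows(moves="-30.5 17.2 -46 0 0 0.2 0.24;-30.5 17.2 -46 0 0 0.2 0.24;-30.5 17.2 -46 0 0 0.2 0.24;-30.5 17.2 -46 0 0 0.2 0.24;0 0 -28 0 0 0 0.24;0 0 -28 0 0 0 0.24;0 0 0 0 0 0 0.24")

```text
t: 3.75
tool_pos: [0.4379, -0.0354, 0.0942]
tool_rot: [-0.002, 0.032, 0.999, -0.0]
wrist_force: [-0.1, 0.8, -0.3]
opening: 0.242
gripper_force: 0.0
```

```bash
python3 - <<'E'
from h import *
s=read_state();print(s["t"],s["tool_pos"],s["tool_rot"],s["qpos"])
im=optics.grab_frame("wrist");cv2.imwrite("pics/w1.png",im[:,:,::-1])
E
```

```text
3.75 [ 0.43794268 -0.03541547  0.09420136] [-1.76787453e-03  3.18984273e-02  9.99489543e-01 -1.38852327e-04] [-0.25288703  0.42919763  0.27786817  2.18550078 -0.21777346  0.55572561
  1.69410652]
```

View pics/w1.png

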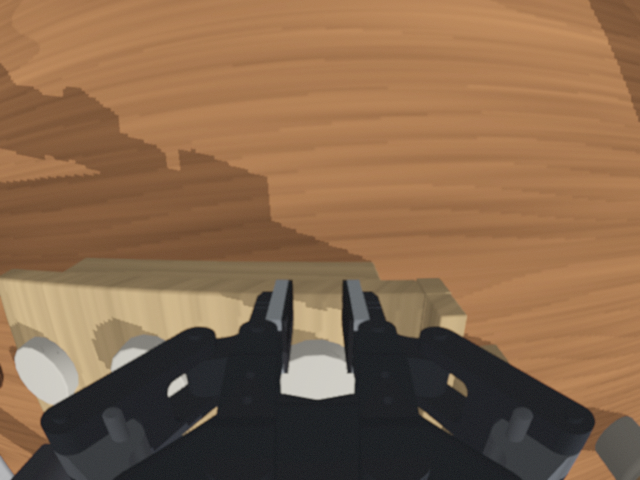

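The disc sits centred between the fingertips at about (317,370). I'll push it into the lane.

Request:
play_rows(moves="12.7 -0.8 0 0 0 0 0.24;12.7 -0.8 0 0 0 0 0.24;12.7 -0.8 0 0 0 0 0.24;12.7 -0.8 0 0 0 0 0.24;12.7 -0.8 0 0 0 0 0.24;12.7 -0.8 0 0 0 0 0.24;12.7 -0.8 0 0 0 0 0.24;12.7 -0.8 0 0 0 0 0.24")

```text
t: 4.8
tool_pos: [0.5418, -0.0423, 0.0952]
tool_rot: [-0.0, 0.032, 0.999, -0.0]
wrist_force: [-0.6, -0.3, 0.4]
opening: 0.242
gripper_force: 0.5
```

```bash
cat >> h.py <<'E'
O=np.array([.565,-.0996]);ex=np.array([.068,.9977]);ey=np.array([-.9977,.068])
def bd(p): d=np.array(p)[:2]-O;return (np.array([d@ex,d@ey])*1e3).round(1)
def discs(cam="top"):
    s=read_state();im=optics.grab_frame(cam)
    for r in optics.masks_of("weight1",cam)[:5]:
        v,u=np.nonzero(r["mask"]);p=(u.mean(),v.mean())
        w=onz(cam,p,.1) if cam!="wrist" else wonz(p,.103,s)
        print(cam,round(r["score"],2),len(u),np.round(p,1),w[:2].round(4),"board",bd(w))
    return im
E
python3 - <<'E'
from h import *
s=read_state();print(s["t"],s["tool_pos"],"board",bd(s["tool_pos"]))
discs("top");discs("wrist")
E
```

```text
4.8 [ 0.54178192 -0.04227552  0.09522691] board [55.6 27.1]
top 0.67 7448 [357.  264.8] [ 0.5831 -0.1011] board [ -0.3 -18.2]
top 0.61 246 [397.  305.9] [ 0.4845 -0.199 ] board [-104.6   73.6]
top 0.58 134 [368.  309.5] [ 0.475  -0.1285] board [-35.   87.8]
wrist 0.96 7600 [117.9 161.5] [ 0.4776 -0.1193] board [-25.6  85.8]
wrist 0.92 4690 [316.9 358.6] [ 0.5709 -0.0441] board [55.7 -2.2]
wrist 0.73 2527 [ 15.4 194.3] [ 0.4842 -0.1844] board [-90.1  74.8]
```

Request:
play_rows(moves="-14 0.9 0 0 0 0 0.24;0 0 45 0 0 0 0.24;4 -4.9 0 0 0 -10 0.24;4 -4.9 0 0 0 -10 0.24;4 -4.9 0 0 0 -10 0.24;4 -4.9 0 0 0 -10 0.24;4 -4.9 0 0 0 -10 0.24;4 -4.9 0 0 0 -10 0.24")

```text
t: 6.0
tool_pos: [0.5495, -0.0706, 0.1401]
tool_rot: [-0.001, 0.53, 0.848, -0.0]
wrist_force: [0.0, 0.4, 1.4]
opening: 0.237
gripper_force: 0.0
```

Request:
play_rows(moves="5 -4.9 0 0 0 -10 0.24;5 -4.9 0 0 0 -10 0.24;5 -5 0 0 0 -10.2 0.24;0 0 -46 0 0 0 0.24;0 0 0 0 0 0 0.24")

```text
t: 6.62
tool_pos: [0.5635, -0.0852, 0.0925]
tool_rot: [-0.002, 0.731, 0.682, -0.001]
wrist_force: [-0.7, 0.4, -0.1]
opening: 0.247
gripper_force: 0.0
```

```bash
python3 - <<'E'
from h import *
s=read_state();q=s["tool_rot"];print(s["t"],s["tool_pos"],"board",bd(s["tool_pos"]),"yaw",2*np.degrees(np.arctan2(q[2],q[1])),s["qpos"])
im=discs("wrist");cv2.imwrite("pics/w2.png",im[:,:,::-1])
E
```

```text
6.625 [ 0.5635322  -0.0852017   0.09252991] board [14.3  2.4] yaw 86.07366973244156 [-0.39685763  0.68573646  0.64635792  1.87503673 -0.57352332  0.77910116
  0.49567239]
wrist 0.83 1195 [140.3 354.1] [ 0.4788 -0.1077] board [-14.   85.5]
```

View pics/w2.png

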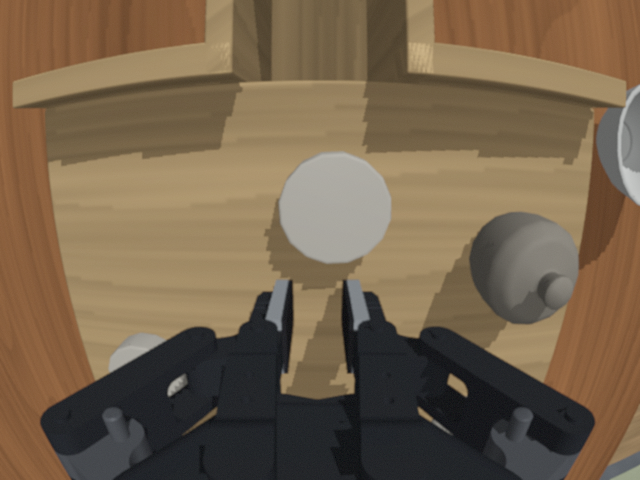

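Now the camera faces the gate. The disc is at (335,207), the fingers' middle at column 319, and the lip from (236,82) to (408,80).

```bash
python3 - <<'E'
from h import *
s=read_state()
for p,z in [((236,82),.09),((408,80),.09),((322,81),.09),((335,207),.104),((240,42),.112),((407,42),.112)]:
    w=wonz(p,z,s);print(p,w[:2].round(4),bd(w))
E
```

```text
(236, 82) [0.5394 0.0069] [104.5  32.8]
(408, 80) [0.6084 0.0033] [105.6 -36.3]
(322, 81) [0.5737 0.004 ] [103.9  -1.7]
(335, 207) [ 0.5752 -0.0445] [55.6 -6.4]
(240, 42) [0.5463 0.0178] [115.9  26.6]
(407, 42) [0.6035 0.0142] [116.2 -30.7]
```

Request:
play_rows(moves="5 -0.4 1 0 0 0 0.24;0.8 11 0 0 0 0 0.24;0.8 11 0 0 0 0 0.24;0.8 11 0 0 0 0 0.24;0.8 11 0 0 0 0 0.24;0.8 11 0 0 0 0 0.24;0.8 11 0 0 0 0 0.24;0.8 11 0 0 0 0 0.24")

```text
t: 7.72
tool_pos: [0.5765, -0.0078, 0.0952]
tool_rot: [-0.0, 0.731, 0.683, 0.0]
wrist_force: [0.1, -0.5, -0.1]
opening: 0.239
gripper_force: 0.0
```

```bash
python3 - <<'E'
from h import *
s=read_state();print(s["t"],s["tool_pos"],"board",bd(s["tool_pos"]),s["wrist_force"])
im=discs("wrist");cv2.imwrite("pics/w3.png",im[:,:,::-1])
E
```

```text
7.725 [ 0.57650495 -0.00779601  0.09517702] board [92.4 -5.2] [ 0.12080069 -0.54033588 -0.1256377 ]
wrist 0.97 2832 [317. 210.] [0.5802 0.032 ] board [132.3  -6.2]
```

View pics/w3.png

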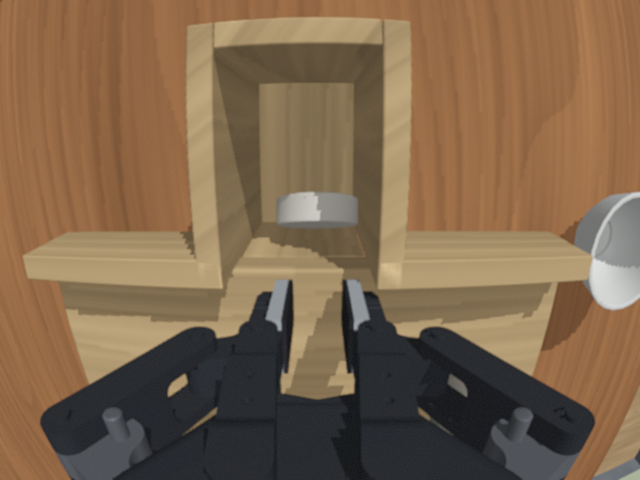

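Weight 1 is tipping into the slot, seen at (317,210). I'll go to weight 2 now and check weight 1 on the way.

Request:
play_rows(moves="-0.7 -10 0 0 0 0 0.24;0 0 55 0 0 0 0.24;-15.6 -11.1 0 0 0 10 0.24;-15.6 -11.1 0 0 0 10 0.24;-15.6 -11.1 0 0 0 10 0.24;-15.6 -11.1 0 0 0 10 0.24;-15.6 -11.1 0 0 0 10 0.24;-15.6 -11.1 0 0 0 10 0.24")

```text
t: 8.82
tool_pos: [0.4813, -0.0874, 0.1504]
tool_rot: [0.0, 0.29, 0.957, -0.0]
wrist_force: [-0.6, 0.4, -0.3]
opening: 0.239
gripper_force: 0.0
```

Request:
play_rows(moves="-15.6 -11.1 0 0 0 10 0.24;-15.6 -11.1 0 0 0 10 0.24;-15.6 -11.1 0 0 0 10.2 0.24;0 0 -28 0 0 0 0.24;0 0 -28 0 0 0 0.24;0 0 0 0 0 0 0.24")

```text
t: 9.57
tool_pos: [0.4335, -0.1198, 0.0931]
tool_rot: [-0.002, 0.033, 0.999, -0.0]
wrist_force: [1.0, -0.7, 0.1]
opening: 0.24
gripper_force: 0.0
```

```bash
python3 - <<'E'
from h import *
s=read_state();q=s["tool_rot"];print(s["t"],s["tool_pos"],"board",bd(s["tool_pos"]),"yaw",2*np.degrees(np.arctan2(q[2],q[1])))
im=discs("top");cv2.imwrite("pics/t1.png",cv2.resize(im[200:345,260:430,::-1],None,fx=3,fy=3))
discs("wrist")
E
```

```text
9.575 [ 0.43347828 -0.1198416   0.09314761] board [-29.1 129.8] yaw 176.17798506747602
top 0.82 236 [397.1 306.5] [ 0.4829 -0.1994] board [-105.2   75.1]
top 0.76 182 [363.9 306.8] [ 0.4814 -0.1186] board [-24.6  82.1]
top 0.51 208 [297.6 266.6] [0.5769 0.0437] board [143.8  -2.1]
wrist 0.9 3516 [317.3 369.2] [ 0.469  -0.1218] board [-28.7  94.3]
wrist 0.6 168 [177.  384.6] [ 0.4782 -0.1915] board [-97.6  80.4]
```

View pics/t1.png

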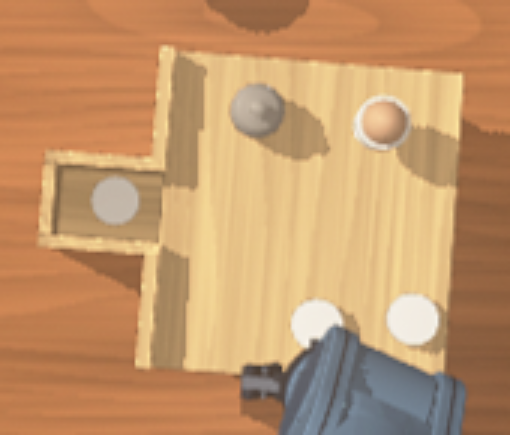

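Weight 1 lies in the slot (crop 115,200), and the pots have not moved. Next I'll push weight 2 into the lane and then get behind it.

Request:
play_rows(moves="12.4 -0.8 0 0 0 0 0.24;12.4 -0.8 0 0 0 0 0.24;12.4 -0.8 0 0 0 0 0.24;12.4 -0.8 0 0 0 0 0.24;12.4 -0.8 0 0 0 0 0.24;12.4 -0.8 0 0 0 0 0.24;12.4 -0.8 0 0 0 0 0.24;12.4 -0.8 0 0 0 0 0.24")

```text
t: 10.78
tool_pos: [0.5355, -0.1252, 0.0943]
tool_rot: [0.0, 0.032, 0.999, -0.0]
wrist_force: [-1.0, 0.5, 0.6]
opening: 0.248
gripper_force: 0.5
```

```bash
python3 - <<'E'
from h import *
s=read_state();print(s["t"],s["tool_pos"],"board",bd(s["tool_pos"]))
discs("wrist")
E
```

```text
10.775 [ 0.53551968 -0.12524169  0.09427767] board [-27.6  27.7]
wrist 0.85 7728 [131.4 190.7] [ 0.4828 -0.197 ] board [-102.8   75.3]
wrist 0.56 4700 [317.1 358.5] [ 0.5628 -0.127 ] board [-27.4   0.4]
```

Request:
play_rows(moves="-14 0.9 0 0 0 0 0.24;0 0 45 0 0 0 0.24;4.5 -5 0 0 0 -10 0.24;4.5 -5 0 0 0 -10 0.24;4.5 -5 0 0 0 -10 0.24;4.5 -5 0 0 0 -10 0.24;4.5 -5 0 0 0 -10 0.24;4.5 -5 0 0 0 -10 0.24")

```text
t: 11.88
tool_pos: [0.5461, -0.1543, 0.1391]
tool_rot: [-0.001, 0.53, 0.848, 0.0]
wrist_force: [-0.0, 0.8, -0.1]
opening: 0.24
gripper_force: 0.0
```

Request:
play_rows(moves="4.5 -5 0 0 0 -10 0.24;4.5 -5 0 0 0 -10 0.24;4.5 -5 0 0 0 -10.2 0.24;0 0 -45 0 0 0 0.24;0 0 0 0 0 0 0.24")

```text
t: 12.5
tool_pos: [0.5587, -0.1689, 0.0926]
tool_rot: [-0.002, 0.731, 0.682, -0.001]
wrist_force: [-0.0, 0.3, 0.1]
opening: 0.234
gripper_force: 0.0
```

```bash
python3 - <<'E'
from h import *
s=read_state();q=s["tool_rot"];print(s["t"],s["tool_pos"],"board",bd(s["tool_pos"]),"yaw",2*np.degrees(np.arctan2(q[2],q[1])))
discs("wrist")
E
```

```text
12.5 [ 0.5587193  -0.16892735  0.09258679] board [-69.6   1.6] yaw 86.04769194855166
wrist 0.89 1389 [152.6 345.9] [ 0.4823 -0.1864] board [-92.3  76.6]
wrist 0.84 9892 [330.5 204.1] [ 0.5676 -0.1267] board [-26.8  -4.5]
```

Request:
play_rows(moves="3.5 -0.2 1 0 0 0 0.24;0.7 11 0 0 0 0 0.24;0.7 11 0 0 0 0 0.24;0.7 11 0 0 0 0 0.24;0.7 11 0 0 0 0 0.24;0.7 11 0 0 0 0 0.24;0.7 11 0 0 0 0 0.24;0.7 11 0 0 0 0 0.24")

```text
t: 13.6
tool_pos: [0.5696, -0.0918, 0.0953]
tool_rot: [0.0, 0.731, 0.683, -0.0]
wrist_force: [-0.1, -1.7, 1.5]
opening: 0.239
gripper_force: 0.8
```

```bash
python3 - <<'E'
from h import *
s=read_state();print(s["t"],s["tool_pos"],"board",bd(s["tool_pos"]))
discs("wrist")
E
```

```text
13.6 [ 0.56964461 -0.0917917   0.09532123] board [ 8.1 -4.1]
wrist 0.92 3435 [314.7  26.1] [0.5772 0.0174] board [117.5  -4.2]
```

```bash
python3 - <<'E'
from h import *
im=optics.grab_frame("wrist");cv2.imwrite("pics/w4.png",im[:,:,::-1])
E
```

```text
(no output)
```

View pics/w4.png

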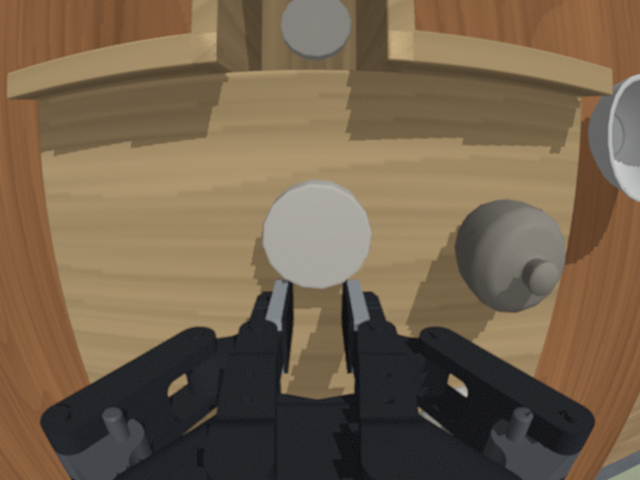

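Weight 2 is nested at (317,234). The gate's middle is at column ~304, about 4 mm towards +y, so I'll ease that way.

Request:
play_rows(moves="0.2 10.7 0 0 0 0 0.24;0.2 10.7 0 0 0 0 0.24;0.2 10.7 0 0 0 0 0.24;0.2 10.7 0 0 0 0 0.24;0.2 10.7 0 0 0 0 0.24;0.2 10.7 0 0 0 0 0.24;0.2 10.7 0 0 0 0 0.24;0.2 10.7 0 0 0 0 0.24")

```text
t: 14.75
tool_pos: [0.5712, -0.0059, 0.0953]
tool_rot: [-0.0, 0.731, 0.683, 0.0]
wrist_force: [0.3, 0.4, 0.7]
opening: 0.239
gripper_force: 0.0
```

```bash
python3 - <<'E'
from h import *
s=read_state();print(s["t"],s["tool_pos"],"board",bd(s["tool_pos"]),s["wrist_force"])
im=discs("wrist");cv2.imwrite("pics/w5.png",im[:,:,::-1])
E
```

```text
14.75 [ 0.57115642 -0.00594619  0.09526559] board [93.9  0.2] [0.27626079 0.4000031  0.66085615]
wrist 0.8 3421 [317.  201.9] [0.575 0.037] board [136.9  -0.7]
wrist 0.8 2920 [322.5 155.2] [0.5782 0.0544] board [154.5  -2.7]
```

View pics/w5.png

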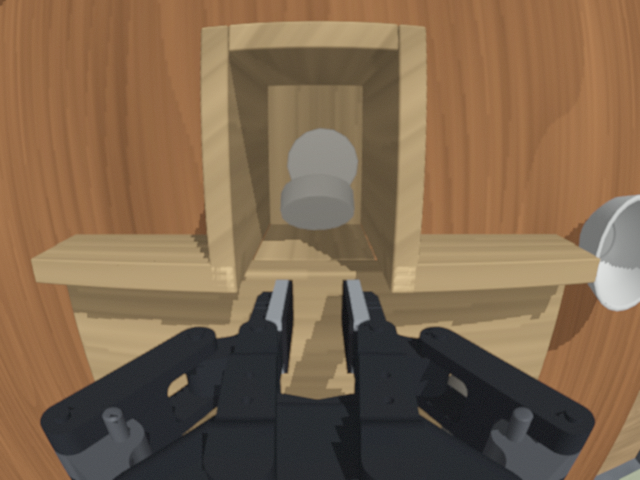

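Both are falling or lying in the slot, at (322,155) and (317,202). Weight 3 is next.

Request:
play_rows(moves="-0.7 -10 0 0 0 0 0.24;0 0 55 0 0 0 0.24;-14.2 -19.7 0 0 0 10 0.24;-14.2 -19.7 0 0 0 10 0.24;-14.2 -19.7 0 0 0 10 0.24;-14.2 -19.7 0 0 0 10 0.24;-14.2 -19.7 0 0 0 10 0.24;-14.2 -19.7 0 0 0 10 0.24")

```text
t: 15.85
tool_pos: [0.4842, -0.1373, 0.1504]
tool_rot: [0.0, 0.29, 0.957, -0.0]
wrist_force: [-0.2, -0.5, 0.4]
opening: 0.24
gripper_force: 0.0
```

Request:
play_rows(moves="-14.2 -19.7 0 0 0 10 0.24;-14.2 -19.7 0 0 0 10 0.24;-14.2 -19.7 0 0 0 10.2 0.24;0 0 -28 0 0 0 0.24;0 0 -28 0 0 0 0.24;0 0 0 0 0 0 0.24")

```text
t: 16.6
tool_pos: [0.4405, -0.195, 0.0931]
tool_rot: [-0.002, 0.033, 0.999, 0.0]
wrist_force: [0.1, -0.1, 0.4]
opening: 0.242
gripper_force: 0.0
```

```bash
python3 - <<'E'
from h import *
s=read_state();q=s["tool_rot"];print(s["t"],s["tool_pos"],"board",bd(s["tool_pos"]),"yaw",2*np.degrees(np.arctan2(q[2],q[1])))
discs("top");discs("wrist")
E
```

```text
16.6 [ 0.44050626 -0.1949951   0.09306825] board [-103.6  117.7] yaw 176.17946640364278
top 0.56 148 [296.  265.6] [0.5793 0.0475] board [147.7  -4.3]
top 0.51 196 [305.  271.9] [0.5643 0.0254] board [124.7   9.2]
wrist 0.71 3630 [317.1 368. ] [ 0.4755 -0.1973] board [-103.6   82.7]
```

Weights 1 and 2 are both in the slot. I'll push weight 3 to the lane (88 mm).

Request:
play_rows(moves="10.8 -0.7 0 0 0 0 0.24;10.8 -0.7 0 0 0 0 0.24;10.8 -0.7 0 0 0 0 0.24;10.8 -0.7 0 0 0 0 0.24;10.8 -0.7 0 0 0 0 0.24;10.8 -0.7 0 0 0 0 0.24;10.8 -0.7 0 0 0 0 0.24;10.8 -0.7 0 0 0 0 0.24")

```text
t: 17.8
tool_pos: [0.5298, -0.1998, 0.0943]
tool_rot: [0.0, 0.032, 0.999, -0.0]
wrist_force: [-0.9, 1.1, 0.7]
opening: 0.242
gripper_force: 0.6
```

Request:
play_rows(moves="-14 0.9 0 0 0 0 0.24;0 0 45 0 0 0 0.24;4.5 -5 0 0 0 -10 0.24;4.5 -5 0 0 0 -10 0.24;4.5 -5 0 0 0 -10 0.24;4.5 -5 0 0 0 -10 0.24;4.5 -5 0 0 0 -10 0.24;4.5 -5 0 0 0 -10 0.24")

```text
t: 18.8
tool_pos: [0.5411, -0.229, 0.1392]
tool_rot: [-0.0, 0.53, 0.848, 0.0]
wrist_force: [0.3, 0.4, 0.2]
opening: 0.242
gripper_force: 0.0
```

Request:
play_rows(moves="4.5 -5 0 0 0 -10 0.24;4.5 -5 0 0 0 -10 0.24;4.5 -5 0 0 0 -10.2 0.24;0 0 -45 0 0 0 0.24;0 0 0 0 0 0 0.24")

```text
t: 19.42
tool_pos: [0.5533, -0.2434, 0.0923]
tool_rot: [-0.002, 0.731, 0.682, -0.001]
wrist_force: [-0.6, 0.1, 0.6]
opening: 0.24
gripper_force: 0.0
```

```bash
python3 - <<'E'
from h import *
s=read_state();q=s["tool_rot"];print(s["t"],s["tool_pos"],"board",bd(s["tool_pos"]),"yaw",2*np.degrees(np.arctan2(q[2],q[1])),s["qpos"])
discs("wrist")
E
```

```text
19.425 [ 0.55327455 -0.24340875  0.09229287] board [-144.3    1.9] yaw 86.05957646982219 [-0.16343126  0.76669045  0.73157163  1.78514701 -0.65911587  0.856747
  0.81357328]
wrist 0.8 10051 [328.  205.1] [ 0.5613 -0.2014] board [-101.8   -3.2]
```

Request:
play_rows(moves="3.5 -0.2 1 0 0 0 0.24;0.6 11 0 0 0 0 0.24;0.6 11 0 0 0 0 0.24;0.6 11 0 0 0 0 0.24;0.6 11 0 0 0 0 0.24;0.6 11 0 0 0 0 0.24;0.6 11 0 0 0 0 0.24;0.6 11 0 0 0 0 0.24")

```text
t: 20.52
tool_pos: [0.5633, -0.1664, 0.0953]
tool_rot: [-0.0, 0.731, 0.683, -0.0]
wrist_force: [0.7, -1.7, 0.7]
opening: 0.241
gripper_force: 0.7
```

Request:
play_rows(moves="0.6 11 0 0 0 0 0.24;0.6 11 0 0 0 0 0.24;0.6 11 0 0 0 0 0.24;0.6 11 0 0 0 0 0.24;0.6 11 0 0 0 0 0.24;0.6 11 0 0 0 0 0.24;0.6 11 0 0 0 0 0.24")

```text
t: 21.4
tool_pos: [0.5675, -0.0893, 0.0953]
tool_rot: [-0.0, 0.731, 0.683, -0.0]
wrist_force: [-0.1, -1.0, 1.2]
opening: 0.239
gripper_force: 0.7
```

```bash
python3 - <<'E'
from h import *
s=read_state();print(s["t"],s["tool_pos"],"board",bd(s["tool_pos"]))
discs("wrist")
E
```

```text
21.4 [ 0.56748467 -0.08933355  0.0952651 ] board [10.4 -1.8]
wrist 0.92 3274 [297.8  47.8] [0.5683 0.0117] board [111.3   4.3]
wrist 0.89 9159 [317.8 235.5] [ 0.5708 -0.0596] board [40.3 -3.1]
wrist 0.62 2035 [326.3  18.8] [0.5794 0.0225] board [122.8  -6.1]
```

Weight 3 is nested at (318,235). Now I'll push it the last 84 mm, then back off and lift clear.

Request:
play_rows(moves="0.5 10.5 0 0 0 0 0.24;0.5 10.5 0 0 0 0 0.24;0.5 10.5 0 0 0 0 0.24;0.5 10.5 0 0 0 0 0.24;0.5 10.5 0 0 0 0 0.24;0.5 10.5 0 0 0 0 0.24;0.5 10.5 0 0 0 0 0.24;0.5 10.5 0 0 0 0 0.24")

```text
t: 22.5
tool_pos: [0.5715, -0.0052, 0.0953]
tool_rot: [-0.0, 0.731, 0.683, 0.0]
wrist_force: [0.2, 0.6, 0.1]
opening: 0.24
gripper_force: 0.0
```

Request:
play_rows(moves="-0.7 -10 0 0 0 0 0.24;0 0 50 0 0 0 0.24;0 -10 50 0 0 0 0.24;0 -10 40 0 0 0 0.24;0 0 0 0 0 0 0.24;0 0 0 0 0 0 0.24")

```text
t: 23.25
tool_pos: [0.5702, -0.0365, 0.2347]
tool_rot: [-0.0, 0.731, 0.682, -0.0]
wrist_force: [0.9, -0.3, 0.6]
opening: 0.24
gripper_force: 0.0
```

```bash
python3 - <<'E'
from h import *
s=read_state();print(s["t"],s["tool_pos"],"board",bd(s["tool_pos"]))
im=discs("wrist");cv2.imwrite("pics/w6.png",im[:,:,::-1])
E
```

```text
23.25 [ 0.57018493 -0.03649665  0.23470513] board [63.3 -0.9]
wrist 0.67 1668 [308.9 140.6] [0.5692 0.0259] board [125.5   4.3]
wrist 0.67 1067 [321.6 112.3] [0.58   0.0463] board [146.6  -5. ]
```

View pics/w6.png

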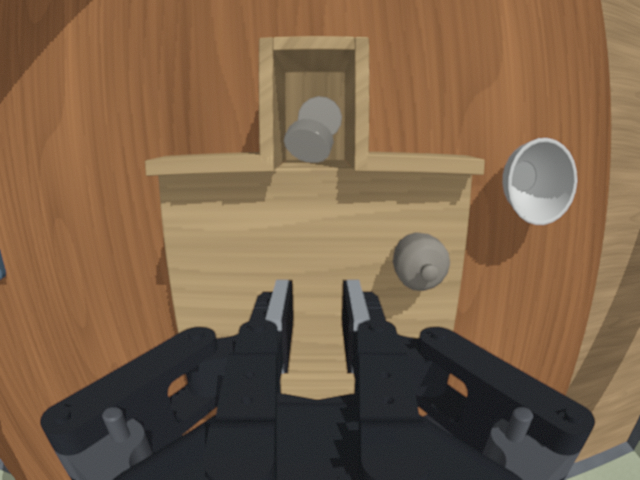

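The slot holds the weights at (309,140), where an overlapping edge suggests a stacked pair, and (321,115). The lane is empty. I'll move aside and check numerically that the deck is free of discs.

Request:
play_rows(moves="-40 -10 30 0 0 0 0.24;-40 -10 30 0 0 0 0.24;-40 -10 20 0 0 0 0.24;0 0 0 0 0 0 0.24;0 0 0 0 0 0 0.24")

```text
t: 23.98
tool_pos: [0.451, -0.0652, 0.3148]
tool_rot: [-0.0, 0.73, 0.683, 0.0]
wrist_force: [0.5, 0.7, 0.1]
opening: 0.243
gripper_force: 0.0
```

```bash
python3 - <<'E'
from h import *
s=read_state();print(s["t"],s["tool_pos"])
for c in["top","scene","wrist"]:discs(c)
for n in["salt_pot","egg_cup"]:
  for c in["top","scene"]:
    for r in optics.tip_of(n,c)[:1]:print(n,c,round(r["score"],2),(np.array(r["location"])*[640,480]).round(1))
# pale blobs on table outside known (top)
im=optics.grab_frame("top");a=cv2.imread("pics/top0.png")[:,:,::-1]
for k,(u,v) in enumerate([(333,307),(366,309),(398,306),(294,267),(299,265),(303,271),(290,267)]):print((u,v),a[v,u],im[v,u])
E
```

```text
23.975 [ 0.45097878 -0.06515132  0.3148381 ]
top 0.76 202 [305.1 271. ] [0.5664 0.0251] board [124.5   7.1]
top 0.52 158 [294.9 265.8] [0.5788 0.0502] board [150.4  -3.6]
top 0.44 279 [386.7 240.7] [ 0.643  -0.1738] board [-68.7 -82.8]
wrist 0.94 323 [421.7  84.8] [0.5602 0.0438] board [142.8  14.5]
wrist 0.83 729 [420.2 107.4] [0.5575 0.0215] board [120.3  15.8]
salt_pot top 0.5 [343.3 235.7]
salt_pot scene 0.55 [159.4 266.8]
egg_cup top 0.82 [384.9 238.5]
egg_cup scene 0.63 [247.1 236.7]
(333, 307) [241 236 225] [233 197 139]
(366, 309) [242 235 224] [236 203 144]
(398, 306) [241 234 224] [234 198 140]
(294, 267) [168 135  95] [193 180 167]
(299, 265) [163 131  92] [195 182 168]
(303, 271) [171 138  96] [169 156 143]
(290, 267) [163 132  91] [188 173 158]
```

```bash
python3 - <<'E'
from h import *
# deck scan for pale blobs in the top view
im=optics.grab_frame("top");h=cv2.cvtColor(im,cv2.COLOR_RGB2HSV)
m=((h[...,1]<60)&(h[...,2]>120)).astype(np.uint8);n,l,st,c=cv2.connectedComponentsWithStats(m[:,100:470])
for i in range(1,n):
    if st[i,4]>60:print("blob",(c[i]+[100,0]).round(0),st[i,4])
# heights of slot discs: match top rays with w6 rays
s=dict(tool_pos=np.array([.57018,-.03650,.23471]),tool_rot=np.array([0,.731,.6824,0]))
P=[((305.1,271.0),(308.9,140.6)),((295.5,265.8),(321,112))]
for t,w in P:
    for z in(.013,.02,.034,.048):
        print(z,bd(onz("top",t,z)),bd(wonz(w,z,s)))
# coarse saturation/value crop of w6
a=cv2.cvtColor(cv2.imread("pics/w6.png"),cv2.COLOR_BGR2HSV)[90:166:3,278:352:3]
for r in a:print(" ".join(f"{x[2]:3d}" if x[1]<50 else " . " for x in r))
E
```

```text
blob [110. 175.] 1418
blob [325. 179.] 962
blob [345. 236.] 225
blob [385. 241.] 95
blob [302. 269.] 342
blob [137. 295.] 184
blob [358. 350.] 2661
blob [394. 337.] 184
blob [400. 344.] 131
0.013 [125.    5.8] [123.    6.3]
0.02 [125.    5.9] [123.1   6.1]
0.034 [124.9   6.1] [123.5   5.8]
0.048 [124.9   6.3] [123.9   5.5]
0.013 [150.9  -5.6] [151.2  -5.5]
0.02 [150.7  -5.5] [150.8  -5.5]
0.034 [150.4  -5.2] [150.2  -5.3]
0.048 [150.1  -4.8] [149.5  -5.2]
 .   .   .   .   .   .   .   .   .   .   .   .   .   .   .   .   .   .   .   .   .   .   .   .   . 
 .   .   .   .   .   .   .   .   .   .   .   .   .   .   .   .   .   .   .   .   .   .   .   .   . 
 .   .   .   .   .   .   .   .   .   .   .   .   .   .   .   .   .   .   .   .   .   .   .   .   . 
 .   .   .   .   .   .   .   .   .   .   .  140 145 144 144 144 143 133  .   .   .   .   .   .   . 
 .   .   .   .   .   .   .   .   .  135 142 144 142 145 144 144 144 142 141  .   .   .   .   .   . 
 .   .   .   .   .   .   .   .  135 143 143 143 143 143 144 143 143 144 143 141  .   .   .   .   . 
 .   .   .   .   .   .   .   .  142 143 
[... 1258 characters left out ...]
 
 .   .   .  118 118 120 118 117 118 120 118 118 118 119 118 118 118 115  .   .   .   .   .   .   . 
 .   .   .   .  119 118 119 119 118 119 119 120 119 119 118 120 120 115  .   .   .   .   .   .   . 
 .   .   .   .   .  117 119 118 119 118 119 119 119 117 118 117 119  .   .   .   .   .   .   .   . 
 .   .   .   .   .   .  120 120 118 118 118 118 119 119 118 117 119  .   .   .   .   .   .   .   . 
 .   .   .   .   .   .   .  115 115 117 117 118 117 118 120 113  .   .   .   .   .   .   .   .   . 
 .   .   .   .   .   .   .   .   .   .   .   .   .   .   .   .   .   .   .   .   .   .   .   .   . 
 .   .   .   .   .   .   .   .   .   .   .   .   .   .   .   .   .   .   .   .   .   .   .   .   .
```

```bash
python3 - <<'E'
from plant import bot
print(bot.sign_off())
E
```

```text
the job is handed in; nothing more can be done
None
```

I swept all three weights through the gate one at a time and handed the job in. My last look showed only two discs plainly in the slot; the third is probably hidden under the leaning one, since I saw none on the visible deck or table, and the pots looked unmoved.

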